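# Set the swivel cap of a microscope swing arm

## Task

The swing arm of the small microscope stand is slack on its post. Swing the arm round until its empty ring is centred over the round white stage plate, then screw the knurled cap on top of the post down (clockwise) until it bottoms out, and back it off a quarter turn so that the arm will still swing. Finish while still gripping the cap at that setting, so that a colleague can lock it; the arm stays over the plate and the other things on the table are left where they are.

Things in the scene. Friction and masses are not known exactly. Their poses are not given: they have to be found in the camera images.
- stage_center (a point): Centre of the top of the round white stage plate (95 mm across, 19 mm above the table) set into the black base plate (305 x 200 mm, 18 mm high) of the stand. The stand is fixed; its place and heading vary.
- ring_center (a point): Centre of the arm's empty white ring (76 mm bore, 92 mm outside, 20 mm high; this point is 138 mm above the table). It lies 170 mm from the post's axis and moves on a circle about it; a black clamp screw sticks out of the ring's rim.
- bar_mid (a point): Point in the middle of the arm's straight white bar (20 mm wide, 18 mm high, lying level, its centre 138 mm above the table), 85 mm from the post's axis. Its x axis points along the bar from ring to post, z up. The bar is free on both sides from 25 to 122 mm from the post's axis and can be pinched across from above or pushed.
- swing_arm (a joint): Swing of the arm about the upright post, rad: 0 with the ring exactly over the stage plate, positive anticlockwise seen from above, range -1.4 to 1.4, starts between 0.5 and 1.1. About 0.3 N m of friction holds it where it is left; it does not turn with the cap.
- cap: Knurled steel cap (upright cylinder 40 mm across, 32 mm high, domed top with a dark radial witness line) on the threaded top of the post, already started on its thread. Origin on the post's axis at the centre of the cap's underside, z up; 156 mm above the table when bottomed out. Beneath it is the arm's white hub, 46 mm across, its flat top 156 mm above the table, so fingertips must stay above that.
- cap_turn (a joint): Turn of the cap, rad: 0 when bottomed out (a hard stop), growing as it is unscrewed (anticlockwise seen from above), right-hand thread, 3 mm of rise per turn; starts between 3.2 and 6.0; the thread runs to 8. About 0.06 N m turns it and it stays where it is left.
- bridge: Bystander: loose wooden violin bridge (about 40 x 38 x 5 mm) lying flat on the stage plate.
- eyepiece: Bystander: loose black and chrome eyepiece standing up, 40 mm across, 50 mm high.
- dust_cap: Bystander: loose black lens dust cap, 60 mm across, 14 mm high.
- spare_knob: Bystander: loose black knurled knob standing on the table, 28 mm across, 26 mm high.
- sample_box: Bystander: loose grey sample box with clear lid, 62 x 47 x 26 mm.
- violin_peg: Bystander: loose ebony violin peg lying flat, 68 mm long.
- screwdriver: Bystander: loose screwdriver, 150 mm long, lying flat.

How it is judged:
On the way, in this order (a step that is already met when the one before it is completed fails the run):
1. the arm's ring is over the stage plate, centres within 20 mm seen from above (horizontal distance between ring_center and stage_center below 0.02 m), for 0.2 s.
2. the cap is bottomed out (within 0.12 rad of its stop) (value of joint cap_turn below 0.12 rad), for 0.2 s.
At the end, for the whole second after the job is handed in: The cap stands a quarter turn (1.57 rad, within 0.3) back from its stop, the gripper still grips it (more than 3 N), and the ring's centre is within 20 mm of the stage plate's centre seen from above (value of joint cap_turn between 1.27 and 1.87 rad and contact force between the fingers and cap above 3 N and horizontal distance between ring_center and stage_center below 0.02 m); the arm keeps its last pose, push and grip.
It fails at once if a bystander is moved by more than 30 mm (distance of any of bridge, eyepiece, dust_cap, spare_knob, sample_box, violin_peg, screwdriver from where it was at the start of the episode above 0.03 m).
It also fails if it takes over 70 s, if anything falls off the work surface, if the arm or the gripper's body presses on something with over 40 N, if the wrist force passes 120 N, or if a joint passes its speed limit or range.

## Robot

A 6-joint arm with a two-finger parallel gripper is mounted at the origin on the work surface. World frame = base frame: x ahead of the robot, y to its left, z up, the work surface at z = 0. Lengths are in m, angles in rad, forces in N, time in s.
With the tool pointing down it reaches from about 0.25 to 0.775 m from the base axis. Payload 4 kg.
Tool frame: the origin (TCP) lies midway between the tips of the shut fingers; the grasp point (between the pads) lies 19 mm behind it; x points along the fingers, y is the direction in which the jaws open and shut, and the axes are right-handed (so a half turn about x gives the same grasp; the last joint's range is limited). The gripper opens to 85 mm and grips with 20 to 120 N. Pads are 22 mm wide; open, the fingers measure 114 mm over their backs; the gripper's body (76 mm by 85 mm) begins 54 mm behind the grasp point. The pads swing forward as they close: fully open they stand 13 mm farther back than shut.
Start: joints at [1.083, 0.087, 1.371, -0, 1.684, -0.103], TCP at [0.206, 0.51, 0.231] pointing down, gripper open.
Joint ranges: [-3.1, 3.1], [-0.76, 2.03], [0.27, 2.55], [-1.08, 4.22], [0.17, 2.65], [-2.57, 2.57]. Speed limits (rad/s): [2.79, 2.79, 3.14, 3.14, 3.14, 3.14].

## Interface

Orientations are given as a unit quaternion [x, y, z, w].
In Python, from cell import arm gives the robot as it stands.
- The arm moves only by the tool arm_command, never from a script. Its argument "plan" is text: rows parted by semicolons, each of 7 numbers parted by spaces: the shift along the tool's x, y, z in m, then the turn, a rotation vector about the tool's x, y, z in degrees, then the closure, from 0 (fully open) to 1 (shut). In form: tx ty tz ax ay az hand; .... A call has exactly 5 rows; each row shifts and turns the commanded pose from where the row before left it, along the tool's axes as they then stand; what a row does not reach is not made up. A row lasts 1/8 s, in which the tool goes at most 62.5 mm and 10.7 degrees, less where a joint would pass 70% of its speed; a pose out of reach is approached as far as the arm can. A call is refused whole if a number of a shift passes 0.0625 or a number of a turn 10.7, either way. A call with a gripper value outside its range is refused whole. The fingers move at their own pace and stop on an object; "force" is the grip in N (left out, the last holds). Time passes only in rows, so rows that do not move let the fingers close, or fill a call up. It gives the time, the measured TCP pose, the force and the opening at its end, in the units of the state.
- arm.sense(): the state, without advancing time (a new reading comes with each control period).
- arm.snapshot(name): name is "scene" or "side" or "wrist"; returns (picture, depth): 480x640x3 uint8, red, green, blue; 480x640 float32, m along the optical axis (not along the pixel's ray), 0 where there is no reading.
- arm.camera_params(name): a dict with "vertical_fov" (degrees; the focal length in pixels is half the picture's height over the tangent of half this angle, whatever the lens; pixels are square), "cx", "cy" (the principal point, pixels), "R" (3x3) and "t" (3): a world point X has camera coordinates R X + t; the wrist camera has in their place "tool_from_camera" (4x4, takes a point from camera to tool coordinates, whose origin is the TCP and whose axes are the tool frame's). Camera axes: x right, y down, z forward; pixel columns grow to the right and rows downward; lengths in m; the calibration is good to about 2 mm. A picture is of the moment at which its call begins: read the wrist's pose just before it. camera_params takes no time and is no camera call.
- arm.close_job(): hands the job in, once; it reports no verdict.
The state is a dict: "time": time; "joint_positions": joint angles; "joint_vel": joint speeds; "joint_efforts": joint torques, N m; "eef_pos": TCP position; "tool_rot": TCP orientation; "ft_force": force on the tool from outside, world axes, zero at the start; "torque": the same for the moment, N m; "gripper_width": finger opening in m.
Only numpy, scipy, OpenCV 4.12 (cv2) and the standard library are available. Lean on these libraries where they do the work, as an engineer would, in place of code of your own. Each camera call takes 0.05 s, during which the arm holds its last target.

## Working session

There is one attempt and no reset: what is moved stays moved. The work goes in short steps, Python scripts to look and compute and a tool call to move; the robot and the scene stay as the last step left them, time stands still between calls to the robot, and variables do not carry over. Pictures are saved under pics/ and viewed, and the job is handed in when it is done.

Besides the shell and the picture viewer there is one more tool, called as name(argument=value, ...) on one line, values as JSON. arm_command: Moves the arm, as the interface text tells. Its arguments: {"type":"object","properties":{"plan":{"type":"string"},"force":{"type":"number"}},"required":["plan"]}

```bash
mkdir -p pics; ls; python3 - <<'E'
from cell import arm
import cv2,numpy as np
print(arm.sense())
for n in ["scene","side","wrist"]:
    p,d=arm.snapshot(n); cv2.imwrite(f"pics/{n}0.png",p[:,:,::-1]); np.savez(f"{n}0.npz",p=p,d=d)
    print(n,arm.camera_params(n))
E
```

```text
pics
{'time': 0.0, 'joint_positions': array([ 1.08291632e+00,  8.79753800e-02,  1.37223668e+00,  2.26548668e-05,
        1.68357234e+00, -1.03080806e-01]), 'joint_vel': array([ 5.52217402e-04,  1.02964330e-03,  9.76365214e-06,  8.36108896e-04,
        1.61549605e-03, -2.05658372e-04]), 'joint_efforts': array([ 1.21575208e-04, -3.51880360e+01, -3.13265562e+01, -5.85575594e-05,
        1.12505790e-02, -1.80319427e-05]), 'eef_pos': array([0.20621749, 0.50936092, 0.23013688]), 'tool_rot': array([ 0.1344693 ,  0.69429242, -0.1359473 ,  0.69382589]), 'ft_force': array([-0.29918716,  0.17321641,  0.37957018]), 'torque': array([-0.04609714,  0.06025015,  0.04358983]), 'gripper_width': 0.08563571943736223}
scene {'vertical_fov': 47.94139881581849, 'cx': 313.80458134560394, 'cy': 232.81607707270064, 'R': array([[ 0.65046003,  0.75950844, -0.00697702],
       [ 0.61992633, -0.53618147, -0.5728881 ],
       [-0.4388543 ,  0.36831557, -0.8196039 ]]), 't': array([-0.37256803, -0.29619151,  1.63596293])}
side {'vertical_fov': 48.11615850634531, 'cx': 314.03959709229696, 'cy': 236.77634767747995, 'R': array([[-0.96488756, -0.26162625, -0.02331756],
       [-0.14537403,  0.60585699, -0.78217881],
       [ 0.21876561, -0.75132483, -0.62261754]]), 't': array([0.53717797, 0.16328333, 1.01759699])}
wrist {'vertical_fov': 67.01295496582502, 'cx': 324.0685518875596, 'cy': 236.87634554000235, 'tool_from_camera': array([[-1.11471441e-03, -3.23670712e-01,  9.46169133e-01,
        -1.43429914e-01],
       [ 9.99999368e-01, -2.21964661e-04,  1.10220277e-03,
         7.37502496e-04],
       [-1.46734646e-04,  9.46169763e-01,  3.23670755e-01,
        -8.33968152e-02],
       [ 0.00000000e+00,  0.00000000e+00,  0.00000000e+00,
         1.00000000e+00]])}
```

View pics/scene0.png

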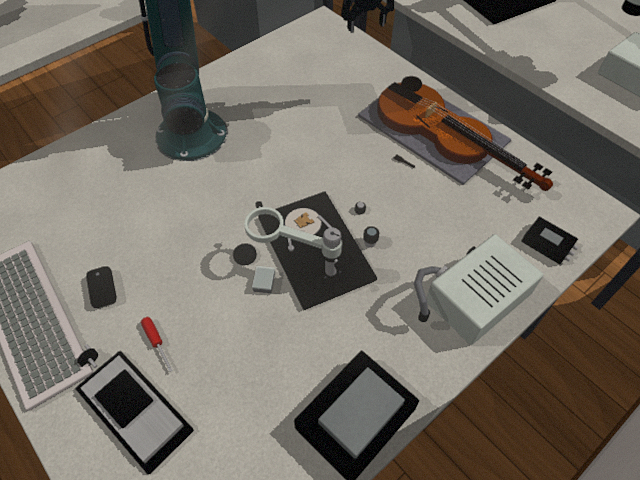

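View pics/side0.png

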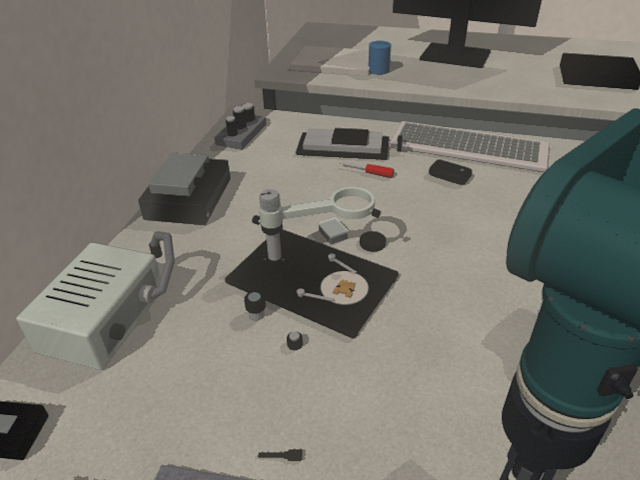

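View pics/wrist0.png

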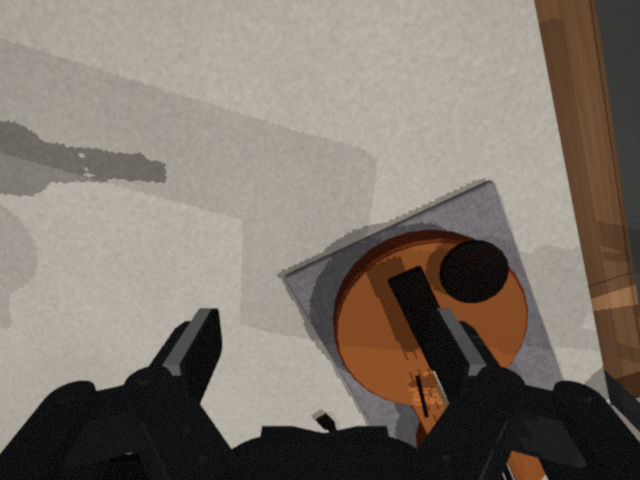

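The scene view shows the cap near (331,236), the ring near (265,223) and the stage near (303,222). The side view has the cap at (269,200), the ring at (354,203) and the stage at (345,288). I'll zoom in and measure next.

```bash
cat > h.py <<'E'
import numpy as np,cv2
from cell import arm
def K(c): 
    f=240/np.tan(np.radians(c["vertical_fov"])/2); return f,c["cx"],c["cy"]
def ray(name,u,v,pose=None):
    c=arm.camera_params(name); f,cx,cy=K(c)
    d=np.array([(u-cx)/f,(v-cy)/f,1])
    if name=="wrist":
        from scipy.spatial.transform import Rotation as Ro
        T=c["tool_from_camera"]; R=Ro.from_quat(pose[1]).as_matrix()
        return R@T[:3,3]+pose[0], R@T[:3,:3]@d
    R=c["R"];return -R.T@c["t"], R.T@d
def onz(name,u,v,z,pose=None):
    o,d=ray(name,u,v,pose); return o+d*(z-o[2])/d[2]
def proj(name,X):
    c=arm.camera_params(name); f,cx,cy=K(c); p=c["R"]@np.array(X)+c["t"]; return f*p[0]/p[2]+cx,f*p[1]/p[2]+cy
def two(a,b):
    (o1,d1),(o2,d2)=ray("scene",*a),ray("side",*b)
    s=np.linalg.lstsq(np.c_[d1,-d2],o2-o1,rcond=None)[0]
    p,q=o1+d1*s[0],o2+d2*s[1]; return (p+q)/2,np.linalg.norm(p-q)
E
python3 - <<'E'
import numpy as np,cv2
a=np.load("scene0.npz")["p"][180:290,220:400]; b=np.load("side0.npz")["p"][170:340,220:410]
cv2.imwrite("pics/zs.png",cv2.resize(a[:,:,::-1],None,fx=4.4,fy=4.4,interpolation=cv2.INTER_CUBIC))
cv2.imwrite("pics/zd.png",cv2.resize(b[:,:,::-1],None,fx=3.5,fy=3.5,interpolation=cv2.INTER_CUBIC))
E
```

```text
(no output)
```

View pics/zs.png

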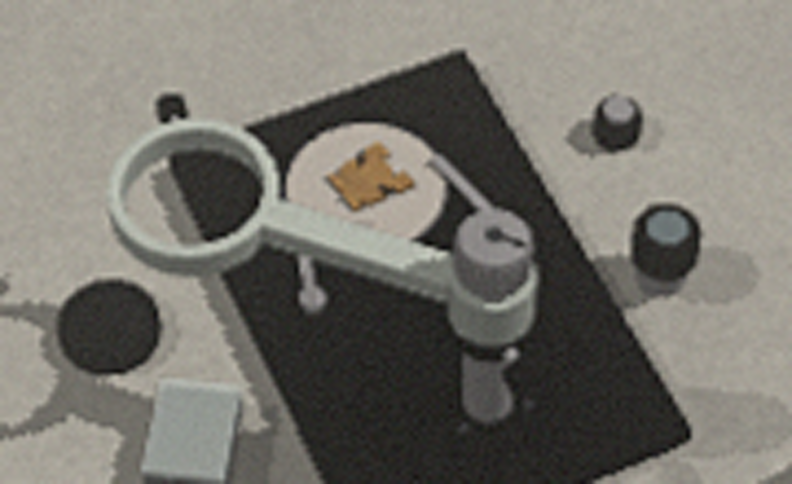

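View pics/zd.png

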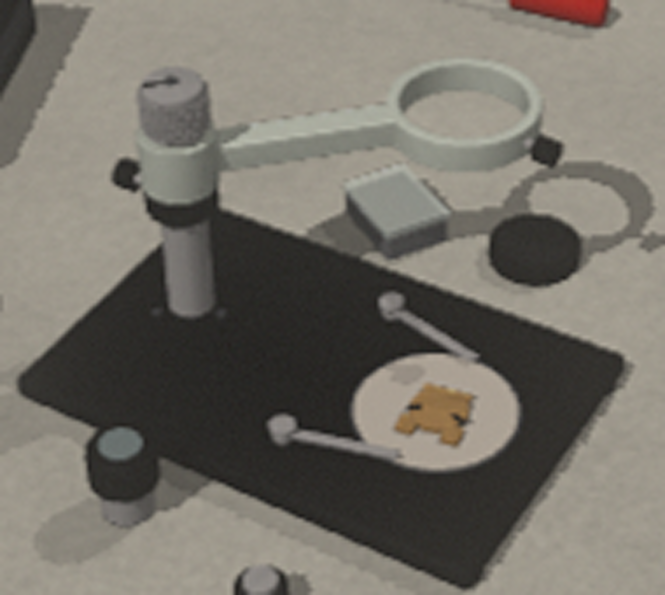

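```bash
python3 - <<'E'
from h import *
S=lambda u,v:(220+u/4.4-.4,180+v/4.4-.4); D=lambda u,v:(220+u/3.5-.4,170+v/3.5-.4)
st=[("stage",(366,184),(436,411),.019),("ring",(194,190),(465,106),.148),("cap",(493,234),(174,84),.190)]
P={}
for n,a,b,z in st:
    x=onz("scene",*S(*a),z);y=onz("side",*D(*b),z);P[n]=(x+y)/2
    print(n,x,y,two(S(*a),D(*b)))
c=P["cap"]
for n in("stage","ring"):
    v=P[n]-c; print(n,np.hypot(*v[:2]),np.arctan2(v[1],v[0]))
for n,p in [("eyepiece",(668,225)),("knob",(620,108)),("dust",(110,325)),("box",(193,415))]: print(n,onz("scene",*S(*p),.03))
# line
print(onz("scene",*S(493,234),.19),onz("scene",*S(525,244),.19))
print(onz("side",*D(180,80),.19),onz("side",*D(145,86),.19))
E
```

```text
stage [0.48149849 0.04006498 0.019     ] [0.48305546 0.0380092  0.019     ] (array([0.48257432, 0.03943374, 0.0205374 ]), np.float64(0.00037745833051596584))
ring [ 0.49902005 -0.08980704  0.148     ] [ 0.49468541 -0.08396251  0.148     ] (array([ 0.49611894, -0.08858629,  0.14437093]), np.float64(0.0011454526651653019))
cap [ 0.6456805  -0.00874731  0.19      ] [ 0.64461503 -0.00827338  0.19      ] (array([ 0.64512245, -0.00865739,  0.18953892]), np.float64(0.0006778034178487071))
stage 0.16966924353350474 2.8575526721469067
ring 0.16773183636635172 -2.6554031797421143
eyepiece [0.62647153 0.14985554 0.03      ]
knob [0.54491382 0.18836643 0.03      ]
dust [ 0.46868121 -0.13920339  0.03      ]
box [ 0.54687672 -0.13962021  0.03      ]
[ 0.6456805  -0.00874731  0.19      ] [ 0.66073408 -0.00068763  0.19      ]
[ 0.64263868 -0.0128265   0.19      ] [ 0.65972919 -0.00269491  0.19      ]
```

arm_command(plan="-0.004 0 0 -10 0 0 0; -0.004 0 0 -10 0 0 0; -0.004 0 0 -10 0 0 0; -0.004 0 0 -10 0 0 0; -0.004 0 0 -10 0 0 0", force=30)

```text
time: 0.78
eef_pos: [0.2064, 0.5096, 0.251]
tool_rot: [-0.173, 0.686, 0.173, 0.685]
ft_force: [-0.0, -0.2, 0.1]
gripper_width: 0.0855
```

arm_command(plan="0 -0.044 0.003 0 0 0 0; 0 -0.044 0.003 0 0 0 0; 0 -0.044 0.003 0 0 0 0; 0 -0.044 0.003 0 0 0 0; 0 -0.044 0.003 0 0 0 0")

```text
time: 1.4
eef_pos: [0.3232, 0.3211, 0.251]
tool_rot: [-0.171, 0.686, 0.171, 0.686]
ft_force: [-0.1, 0.2, 0.2]
gripper_width: 0.0856
```

arm_command(plan="0 -0.044 0.003 0 0 0 0; 0 -0.044 0.003 0 0 0 0; 0 -0.044 0.003 0 0 0 0; 0 -0.044 0.003 0 0 0 0; 0 -0.044 0.003 0 0 0 0")

```text
time: 2.02
eef_pos: [0.4396, 0.1339, 0.251]
tool_rot: [-0.171, 0.686, 0.171, 0.686]
ft_force: [-0.2, 0.2, -0.3]
gripper_width: 0.0851
```

arm_command(plan="0 -0.044 0.003 0 0 0 0; 0 -0.044 0.003 0 0 0 0; 0 -0.044 0.003 0 0 0 0; 0 -0.044 0.003 0 0 0 0; 0 -0.044 0.003 0 0 0 0")

```text
time: 2.65
eef_pos: [0.5561, -0.0534, 0.2508]
tool_rot: [-0.171, 0.686, 0.171, 0.686]
ft_force: [0.4, -0.3, 0.2]
gripper_width: 0.0853
```

```bash
cat >> h.py <<'E'
from scipy.spatial.transform import Rotation as Ro
def wr(name):
    s=arm.sense(); p,d=arm.snapshot("wrist"); cv2.imwrite(f"pics/{name}.png",p[:,:,::-1])
    np.savez(name+".npz",p=p,d=d,pos=s["eef_pos"],q=s["tool_rot"])
    R=Ro.from_quat(s["tool_rot"]).as_matrix(); print("pos",s["eef_pos"],"th",np.arctan2(R[1,1],R[0,1]),"q",np.round(s["joint_positions"],3),"w",s["gripper_width"],"F",s["ft_force"],"T",s["torque"])
def wpose(name):
    z=np.load(name+".npz"); return z["pos"],z["q"]
E
python3 - <<'E'
from h import *
wr("w1")
E
```

```text
pos [ 0.55605052 -0.05339041  0.25082727] th 2.058509623747714 q [-0.197  0.104  1.314  0.     1.724 -2.256] w 0.08527113694347302 F [ 0.40265201 -0.30164179  0.16594921] T [-0.01050575 -0.01968432 -0.00881372]
```

View pics/w1.png

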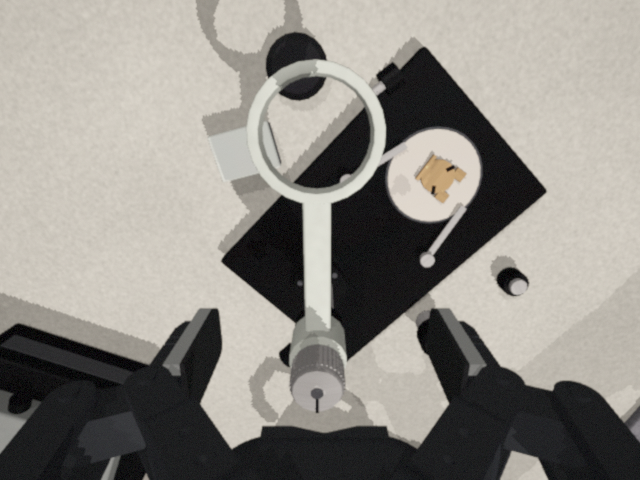

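The wrist view has the bar along column 317, centred between the fingers. The ring is at (316,130), the stage at (434,174) and the cap centre at (317,391).

```bash
python3 - <<'E'
from h import *
p=wpose("w1")
for n,u,v,z in [("stage",434,174,.019),("ring",316,129,.148),("cap",317,392,.191),("bar",317,270,.147)]:
    print(n,onz("wrist",u,v,z,p))
E
```

```text
stage [0.48221445 0.03703272 0.019     ]
ring [ 0.49394278 -0.09149821  0.148     ]
cap [ 0.64704782 -0.00992663  0.191     ]
bar [ 0.58291393 -0.04428881  0.147     ]
```

arm_command(plan="0.032 0 0 0 0 0 0; 0.032 0 0 0 0 0 0; 0.032 0 0 0 0 0 0; 0.032 0 0 0 0 0 0; 0 0 0 0 0 0 0.5")

```text
time: 3.32
eef_pos: [0.5531, -0.0515, 0.1196]
tool_rot: [-0.17, 0.689, 0.172, 0.684]
ft_force: [-0.3, -0.5, -0.6]
gripper_width: 0.07
```

arm_command(plan="0 0 0 0 0 0 0.8; 0 0 0 0 0 0 1; 0 0 0 0 0 0 1; 0 0 0 0 0 0 1; 0 0 0 0 0 0 1")

```text
time: 3.95
eef_pos: [0.5572, -0.0535, 0.1261]
tool_rot: [-0.172, 0.685, 0.169, 0.688]
ft_force: [-0.2, -4.5, 5.8]
gripper_width: 0.0196
```

```bash
python3 - <<'E'
from h import *
wr("w2")
E
```

```text
pos [ 0.55724394 -0.05351479  0.12608472] th 2.0568523624873256 q [-1.960e-01  1.490e-01  1.513e+00 -2.000e-03  1.474e+00 -2.253e+00] w 0.019604067751052633 F [-0.24853155 -4.52974679  5.76894832] T [-0.64664372 -0.11833464 -0.45320659]
```

arm_command(plan="0 0.0051 0.0001 2.95 0 0 1; 0 0.0051 0.0001 2.95 0 0 1; 0 0.0051 0.0002 2.95 0 0 1; 0 0.0051 0.0001 2.95 0 0 1; 0 0.0051 0.0001 2.95 0 0 1")

```text
time: 4.62
eef_pos: [0.5495, -0.03, 0.1261]
tool_rot: [-0.082, 0.7, 0.079, 0.705]
ft_force: [5.0, -5.5, 3.8]
gripper_width: 0.0196
```

arm_command(plan="0 0.0051 0.0001 2.95 0 0 1; 0 0.0051 0.0001 2.95 0 0 1; 0 0.0051 0.0002 2.95 0 0 1; 0 0.0051 0.0001 2.95 0 0 1; 0 0.0051 0.0001 2.95 0 0 1")

```text
time: 5.25
eef_pos: [0.5478, -0.0047, 0.1261]
tool_rot: [0.009, 0.703, -0.012, 0.711]
ft_force: [7.0, -5.4, 1.6]
gripper_width: 0.0196
```

arm_command(plan="0 0.0051 0.0001 2.95 0 0 1; 0 0.0051 0.0001 2.95 0 0 1; 0 0.0051 0.0002 2.95 0 0 1; 0 0.0051 0.0001 2.95 0 0 1; 0 0.0051 0.0001 2.95 0 0 1")

```text
time: 5.88
eef_pos: [0.5521, 0.0197, 0.1261]
tool_rot: [0.1, 0.696, -0.102, 0.704]
ft_force: [8.0, -7.6, 1.9]
gripper_width: 0.0196
```

```bash
python3 - <<'E'
from h import *
wr("w3")
for n in ["scene","side"]:
    p,d=arm.snapshot(n); cv2.imwrite(f"pics/{n}3.png",p[:,:,::-1])
E
```

```text
pos [0.55214146 0.01967195 0.12606698] th 1.2833008019049195 q [-0.065  0.129  1.536 -0.004  1.465 -1.347] w 0.019584363081844112 F [ 8.02170292 -7.60170493  1.94183845] T [-1.24931578 -1.29296285 -0.09433495]
```

View pics/w3.png

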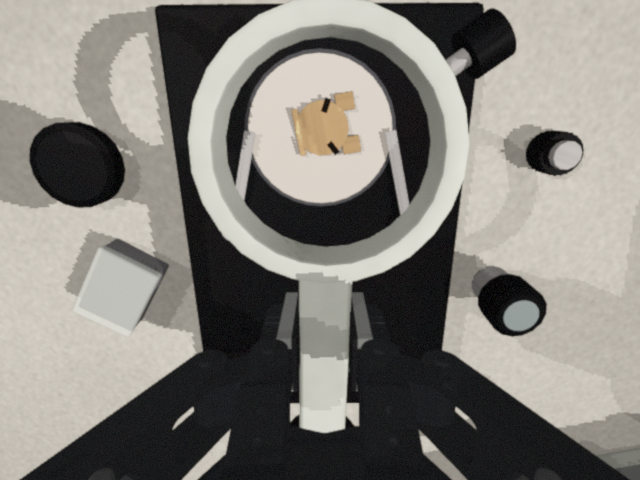

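View pics/side3.png

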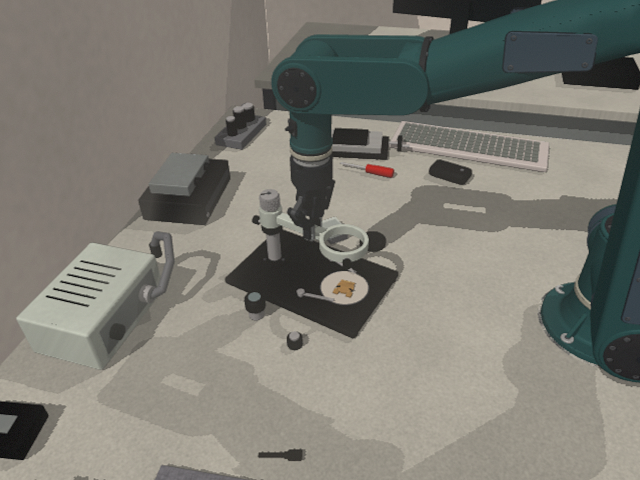

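```bash
python3 - <<'E'
from h import *
p=wpose("w3")
a=onz("wrist",329,139,.148,p);b=onz("wrist",321,127,.019,p);print(a,b,a-b)
c=onz("side",314.04,236,.1)
print([proj("side",(.4823,.038,.148))],np.arctan2(a[1]+.009,a[0]-.6455))
E
```

```text
[0.48032615 0.04350077 0.148     ] [0.48167077 0.03928474 0.019     ] [-0.00134462  0.00421603  0.129     ]
[(np.float64(345.36955933804563), np.float64(237.00670244001537))] 2.833839792424228
```

arm_command(plan="0 0 0 0 0 0 0.5; 0 0 0 0 0 0 0; 0 0 0 0 0 0 0; -0.04 0 0 0 0 0 0; -0.05 0 0 0 0 0 0")

```text
time: 6.65
eef_pos: [0.5465, 0.0225, 0.2122]
tool_rot: [0.1, 0.702, -0.1, 0.698]
ft_force: [0.3, 0.4, 0.3]
gripper_width: 0.0854
```

arm_command(plan="-0.05 0 0 -10 0 0 0; 0 0 0 -10 0 0 0; 0 0 0 -10 0 0 0; 0 0 0 -10 0 0 0; 0 0 0 -10 0 0 0")

```text
time: 7.28
eef_pos: [0.5475, 0.0224, 0.263]
tool_rot: [-0.207, 0.676, 0.207, 0.676]
ft_force: [0.0, -0.4, -0.1]
gripper_width: 0.0851
```

```bash
python3 - <<'E'
from h import *
wr("w4")
p,d=arm.snapshot("scene"); cv2.imwrite("pics/scene4.png",p[:,:,::-1])
E
```

```text
pos [0.54749168 0.0224252  0.26297494] th 2.1652060785834246 q [-0.063  0.079  1.317  0.     1.746 -2.228] w 0.08511789197280084 F [ 0.00090162 -0.40174729 -0.14106832] T [-0.01302088 -0.00050965 -0.0263528 ]
```

View pics/w4.png

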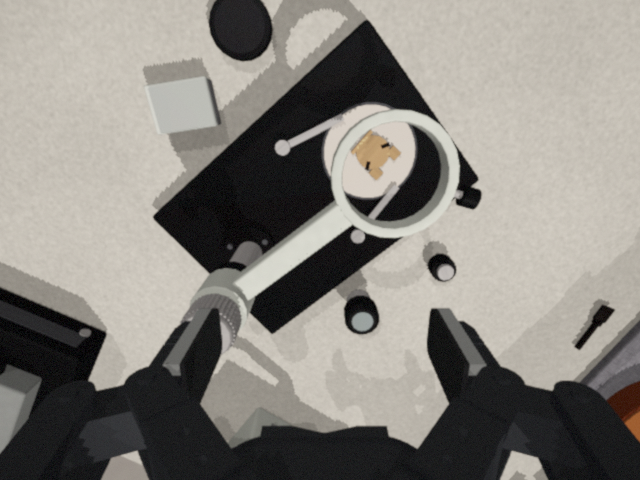

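```bash
python3 - <<'E'
from h import *
p=wpose("w4")
a=onz("wrist",395.5,171,.148,p);b=onz("wrist",369,151,.019,p);print(a,b,a-b)
th=2.165; d=np.array([.6455,-.009])-p[0][:2]; print(np.cos(th)*d[0]+np.sin(th)*d[1],np.sin(th)*d[0]-np.cos(th)*d[1])
E
```

```text
[0.48261492 0.04055393 0.148     ] [0.48354107 0.03690953 0.019     ] [-0.00092614  0.0036444   0.129     ]
-0.0809086248770404 0.06361579354620614
```

arm_command(plan="0 -0.027 0.0212 0 0 0 0; 0 -0.027 0.0212 0 0 0 0; 0 -0.027 0.0212 0 0 0 0; 0 0 0 -8 0 0 0; 0 0 0 -8 0 0 0")

```text
time: 8.0
eef_pos: [0.6459, -0.01, 0.2622]
tool_rot: [-0.297, 0.642, 0.298, 0.641]
ft_force: [-0.3, -0.1, -0.2]
gripper_width: 0.0854
```

```bash
python3 - <<'E'
from h import *
wr("w5")
for n in ["scene","side"]:
    p,d=arm.snapshot(n); np.savez(n+"5.npz",p=p)
    x,y=[int(t) for t in proj(n,(.6455,-.009,.19))]
    cv2.imwrite(f"pics/{n}5.png",cv2.resize(p[y-50:y+50,x-60:x+60,::-1],None,fx=6,fy=6,interpolation=cv2.INTER_CUBIC))
    print(x-60,y-50)
E
```

```text
pos [ 0.64594524 -0.01002154  0.26222348] th 2.4393876279302615 q [-0.103  0.304  1.056  0.     1.783 -2.543] w 0.08543544225583283 F [-0.26860103 -0.11203743 -0.24972505] T [-0.05390497  0.03383956  0.01162895]
271 182
209 143
```

View pics/w5.png

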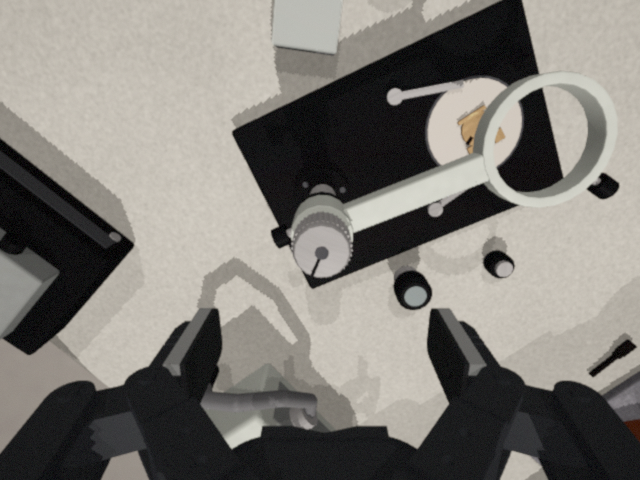

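View pics/side5.png

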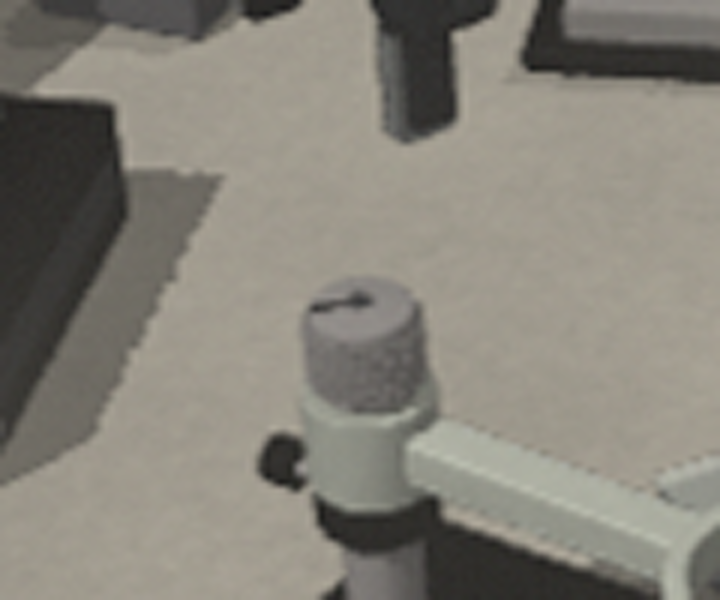

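View pics/scene5.png

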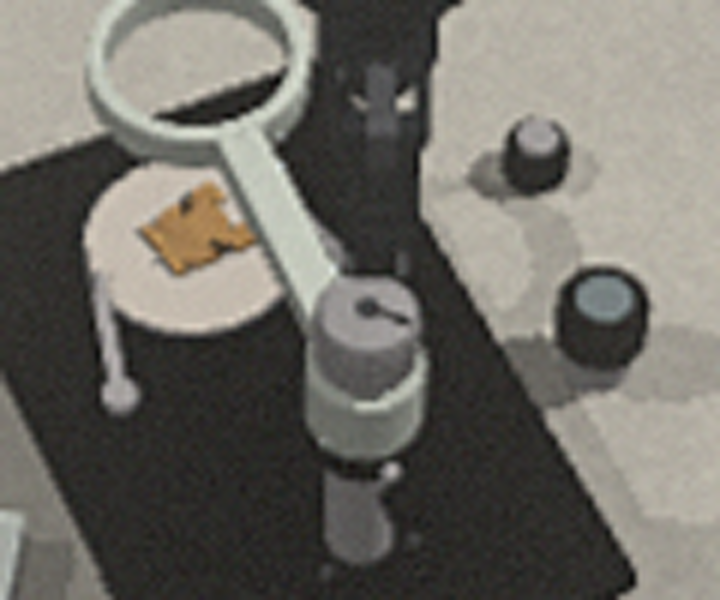

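```bash
python3 - <<'E'
from h import *
p=wpose("w5")
a=onz("wrist",321,253,.190,p);b=onz("wrist",314,277,.189,p);v=b-a;print(a,b,np.arctan2(v[1],v[0]))
for n,(u0,v0),c,e in [("scene",(271,182),(368,308),(408,322)),("side",(209,143),(362,299),(311,308))]:
    a=onz(n,u0+c[0]/6-.4,v0+c[1]/6-.4,.190);b=onz(n,u0+e[0]/6-.4,v0+e[1]/6-.4,.189);v=b-a;print(n,a,np.arctan2(v[1],v[0]))
E
```

```text
[ 0.64850457 -0.00938875  0.19      ] [0.66323158 0.00082167 0.189     ] 0.6062236158888233
scene [ 0.64640213 -0.00853775  0.19      ] 0.49360686697149025
side [ 0.64666619 -0.01196908  0.19      ] 0.4551257057934385
```

arm_command(plan="0.025 0 0 0 0 0 0; 0.025 0 0 0 0 0 0; 0.025 0 0 0 0 0 0; 0.025 0 0 0 0 0 0; 0 0 0 0 0 0 0.3", force=40)

```text
time: 8.78
eef_pos: [0.644, -0.0097, 0.1604]
tool_rot: [-0.295, 0.644, 0.297, 0.64]
ft_force: [-1.0, -0.2, -1.2]
gripper_width: 0.0697
```

arm_command(plan="0 0 0 0 0 0 0.6; 0 0 0 0 0 0 1; 0 0 0 0 0 0 1; 0 0 0 0 0 0 1; 0 0 0 0 0 0 1")

```text
time: 9.4
eef_pos: [0.6474, -0.0107, 0.1658]
tool_rot: [-0.298, 0.64, 0.296, 0.643]
ft_force: [4.5, -2.4, 5.5]
gripper_width: 0.0389
```

```bash
cat >> h.py <<'E'
def zoom(tag):
  for n in ["scene","side"]:
    p,d=arm.snapshot(n); np.savez(n+tag+".npz",p=p)
    x,y=[int(t) for t in proj(n,(.6465,-.0095,.17))]
    cv2.imwrite(f"pics/{n}{tag}.png",cv2.resize(p[y-50:y+50,x-60:x+60,::-1],None,fx=5,fy=5,interpolation=cv2.INTER_CUBIC))
E
python3 - <<'E'
from h import *
wr("w6"); zoom("6")
E
```

```text
pos [ 0.64738785 -0.01071929  0.16580642] th 2.4375135790828377 q [-1.040e-01  3.190e-01  1.227e+00 -1.000e-03  1.590e+00 -2.541e+00] w 0.03892042533380289 F [ 4.50129664 -2.36027161  5.48616428] T [-0.43743164 -0.52852829 -0.06595965]
```

View pics/side6.png

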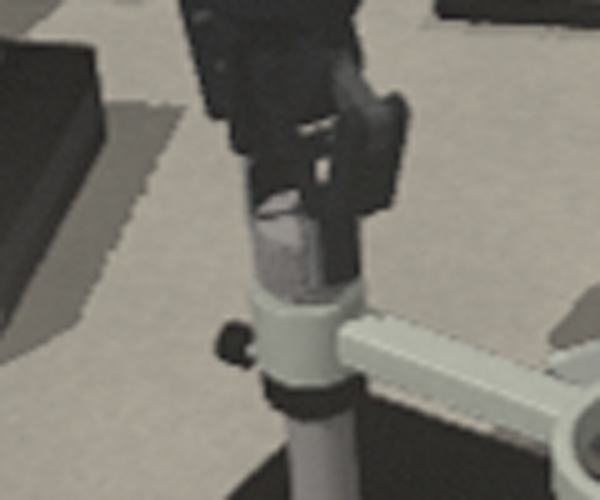

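arm_command(plan="0 0 0 10 0 0 1; 0 0 0 10 0 0 1; 0 0 0 10 0 0 1; 0 0 0 10 0 0 1; 0 0 0 10 0 0 1")

```text
time: 10.18
eef_pos: [0.6473, -0.0106, 0.1654]
tool_rot: [0.004, 0.705, -0.004, 0.709]
ft_force: [4.2, -1.8, 4.4]
gripper_width: 0.0386
```

arm_command(plan="0 0 0 10 0 0 1; 0 0 0 10 0 0 1; 0 0 0 10 0 0 1; 0 0 0 10 0 0 1; 0 0 0 10 0 0 1")

```text
time: 10.8
eef_pos: [0.6473, -0.0104, 0.165]
tool_rot: [0.303, 0.637, -0.302, 0.641]
ft_force: [5.2, -2.3, 2.7]
gripper_width: 0.0387
```

```bash
python3 - <<'E'
from h import *
wr("w7"); zoom("7")
E
```

```text
pos [ 0.64734258 -0.01044013  0.16503084] th 0.6870743036854468 q [-0.103  0.32   1.228 -0.     1.589 -0.791] w 0.03870167763924103 F [ 5.24358973 -2.29859531  2.74538138] T [-0.39822133 -0.71108149  0.08822723]
```

View pics/side7.png

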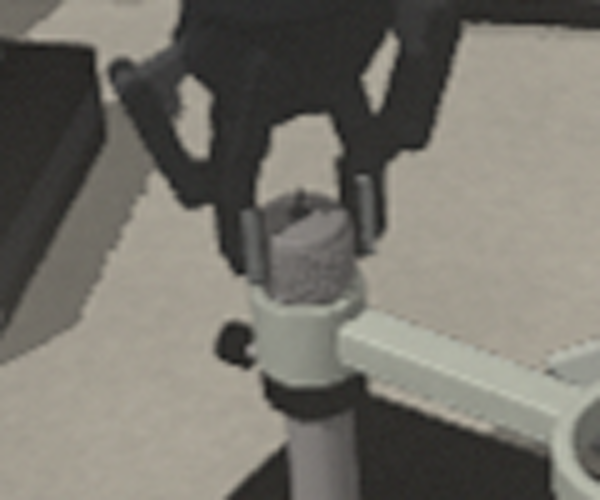

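View pics/scene7.png

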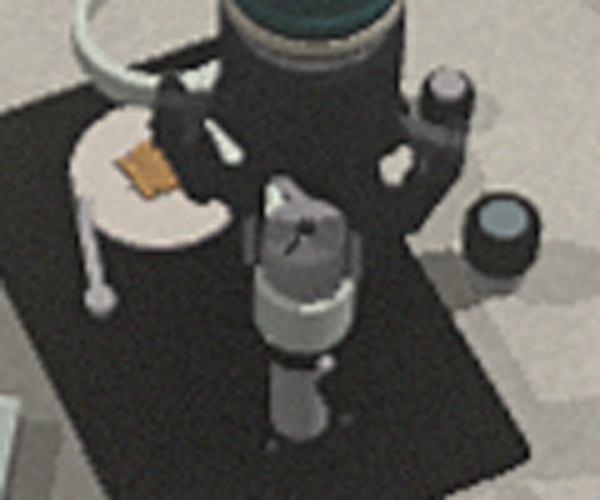

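arm_command(plan="0 0 0 10 0 0 1; 0 0 0 10 0 0 1; 0 0 0 10 0 0 1; 0 0 0 10 0 0 1; 0 0 0 10 0 0 1")

```text
time: 11.58
eef_pos: [0.6475, -0.0104, 0.1646]
tool_rot: [0.545, 0.45, -0.543, 0.453]
ft_force: [5.6, -2.9, 3.0]
gripper_width: 0.0388
```

```bash
python3 - <<'E'
from h import *
wr("w8")
E
```

```text
pos [ 0.64747108 -0.01035345  0.16459745] th -0.1855916045862655 q [-0.103  0.32   1.228 -0.     1.588  0.082] w 0.03884753792944181 F [ 5.57688809 -2.85539744  3.00398406] T [-0.3517903  -0.83426648  0.1250255 ]
```

arm_command(plan="0.0005 0 0 10 0 0 1; 0 0 0 10 0 0 1; 0 0 0 10 0 0 1; 0 0 0 10 0 0 1; 0 0 0 10 0 0 1")

```text
time: 12.25
eef_pos: [0.6477, -0.0104, 0.1642]
tool_rot: [0.686, 0.178, -0.682, 0.18]
ft_force: [5.9, -3.0, 2.5]
gripper_width: 0.0389
```

```bash
python3 - <<'E'
from h import *
wr("w9"); zoom("9")
E
```

```text
pos [ 0.64768452 -0.01042086  0.16419159] th -1.0582833028883083 q [-0.103  0.321  1.228 -0.     1.587  0.955] w 0.03892601558899934 F [ 5.92837825 -3.04587929  2.47719763] T [-0.45888391 -0.96331478  0.06694699]
```

View pics/side9.png

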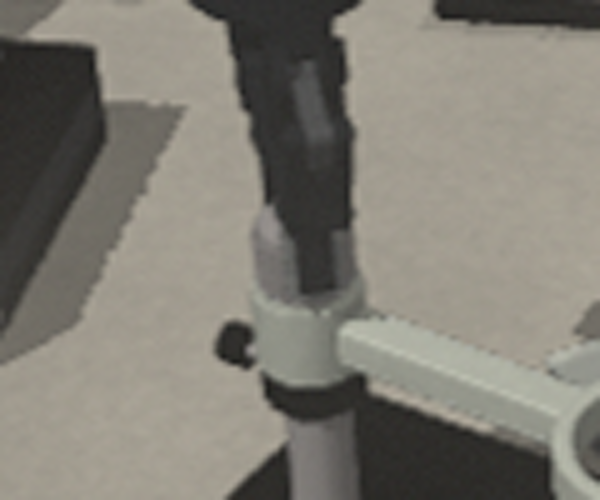

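View pics/w9.png

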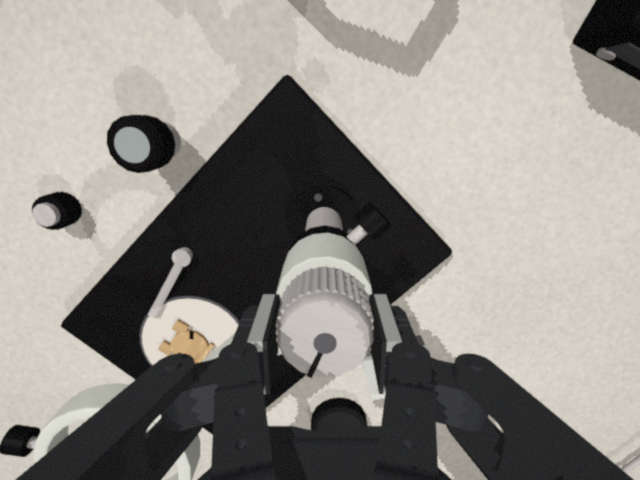

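arm_command(plan="0.0005 0 0 10 0 0 1; 0 0 0 10 0 0 1; 0 0 0 10 0 0 1; 0 0 0 10 0 0 1; 0 0 0 0 0 0 1")

```text
time: 13.02
eef_pos: [0.6437, -0.0098, 0.1638]
tool_rot: [-0.703, 0.063, 0.706, 0.063]
ft_force: [-4.9, -1.9, 7.6]
gripper_width: 0.0385
```

```bash
python3 - <<'E'
from h import *
wr("w10")
im=[cv2.resize(np.load(f"w{k}.npz")["p"][290:400,260:390,::-1],None,fx=3,fy=3) for k in (6,9)]
im2=[cv2.resize(np.load(f"w{k}.npz")["p"][290:400,260:390,::-1],None,fx=3,fy=3) for k in (8,10)]
a=np.vstack([np.hstack(im),np.hstack(im2)]);print(a.shape);cv2.imwrite("pics/cmp10.png",a[:600])
E
```

```text
pos [ 0.64365674 -0.00983525  0.16379694] th -1.7497524069028563 q [-1.030e-01  3.190e-01  1.231e+00 -1.000e-03  1.596e+00  1.647e+00] w 0.03854985643386078 F [-4.9336551  -1.92661756  7.56371205] T [-0.21806368  0.87768554  0.51173284]
(660, 780, 3)
```

View pics/cmp10.png

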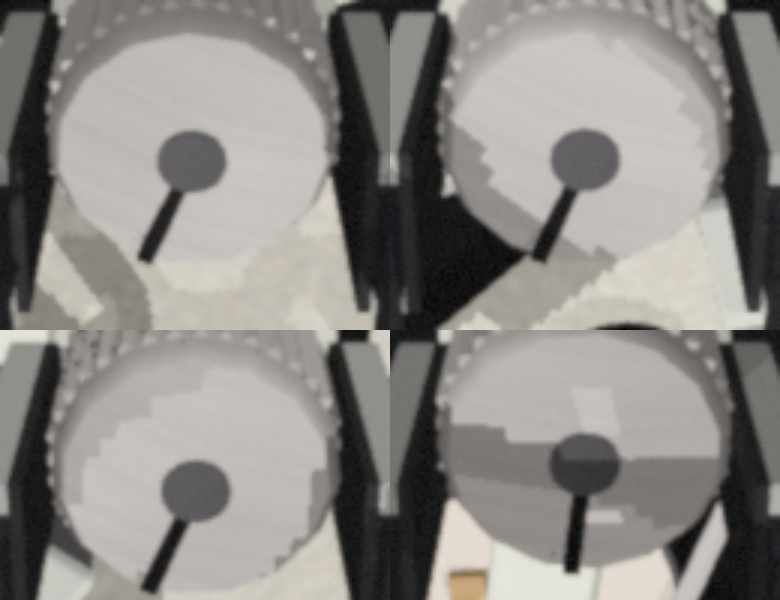

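arm_command(plan="0 0 0 3 0 0 1; 0 0 0 3 0 0 1; 0 0 0 0 0 0 1; 0 0 0 0 0 0 1; 0 0 0 0 0 0 1")

```text
time: 13.7
eef_pos: [0.6436, -0.0094, 0.1637]
tool_rot: [-0.699, 0.099, 0.702, 0.099]
ft_force: [-5.7, -1.2, 7.2]
gripper_width: 0.0387
```

```bash
cat >> h.py <<'E'
def line(tag,z=.190):
    f=np.load(tag+".npz"); c=f["p"][300:400,278:372].astype(int).max(2)
    g=cv2.resize(f["p"][290:400,260:390,::-1],None,fx=5,fy=5); cv2.imwrite(f"pics/l{tag}.png",g)
def head(tag,a,b,z=.189):
    p=wpose(tag); A=onz("wrist",260+a[0]/5-.4,290+a[1]/5-.4,z,p);B=onz("wrist",260+b[0]/5-.4,290+b[1]/5-.4,z-.001,p)
    R=Ro.from_quat(p[1]).as_matrix(); t=np.arctan2(R[1,1],R[0,1]); h=np.arctan2(*(B-A)[1::-1])
    print(tag,A,"line",h,"theta",t,"rel",(h-t+np.pi)%(2*np.pi)-np.pi)
E
python3 - <<'E'
from h import *
wr("w11"); line("w11"); line("w10")
for t,a,b in [("w6",(191,160),(145,262)),("w9",(585-390,158),(539-390,262)),("w8",(196,490-330),(149,592-330)),("w10",(585-390,463-330),(571-390,572-330))]:
    head(t,[x*5/3 for x in a],[x*5/3 for x in b])
E
```

```text
pos [ 0.64357206 -0.00938062  0.16367578] th -1.8528328961603584 q [-0.103  0.319  1.231  0.     1.596  1.75 ] w 0.038670731057658045 F [-5.65769155 -1.24031372  7.22134549] T [-0.13133612  0.92511969  0.76184962]
w6 [ 0.64894751 -0.01049044  0.189     ] line 0.5142804736824088 theta 2.4375135790828377 rel -1.923233105400429
w9 [ 0.64739588 -0.00973922  0.189     ] line -2.9764440848276683 theta -1.0582833028883083 rel -1.91816078193936
w8 [ 0.64676347 -0.01062007  0.189     ] line -2.1152587177411952 theta -0.1855916045862655 rel -1.9296671131549297
w10 [ 0.64800784 -0.00994108  0.189     ] line 2.8578579660828822 theta -1.7497524069028563 rel -1.6755749341938477
```

View pics/lw11.png

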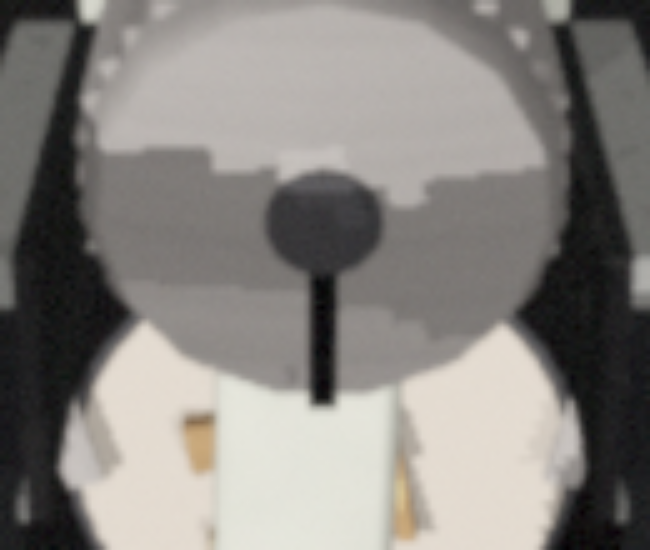

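arm_command(plan="0 0 0 -9 0 0 1; 0 0 0 -9 0 0 1; 0 0 0 -9 0 0 1; 0 0 0 -9 0 0 1; 0 0 0 -9 0 0 1")

```text
time: 14.38
eef_pos: [0.6439, -0.0125, 0.1641]
tool_rot: [-0.683, -0.175, 0.686, -0.178]
ft_force: [-3.8, -7.6, 7.7]
gripper_width: 0.0387
```

arm_command(plan="0 0 0 -9 0 0 1; 0 0 0 -9 0 0 1; 0 0 0 -9 0 0 1; 0 0 0 -9 0 0 1; 0 0 0 -9 0 0 1")

```text
time: 15.0
eef_pos: [0.6463, -0.0145, 0.1645]
tool_rot: [-0.565, -0.422, 0.566, -0.427]
ft_force: [2.8, -10.9, 5.6]
gripper_width: 0.0385
```

arm_command(plan="0 0 0 0 0 0 1; 0 0 0 0 0 0 1; 0 0 0 0 0 0 1; 0 0 0 0 0 0 1; 0 0 0 0 0 0 1")

```text
time: 15.62
eef_pos: [0.6463, -0.0145, 0.1645]
tool_rot: [-0.566, -0.42, 0.567, -0.426]
ft_force: [1.8, -11.6, 6.3]
gripper_width: 0.0386
```

```bash
python3 - <<'E'
from h import *
wr("w12"); line("w12"); zoom("12")
head("w11",(323,222),(323,400))
p,d=arm.snapshot("scene"); cv2.imwrite("pics/sc12.png",p[:,:,::-1])
E
```

```text
pos [ 0.64632695 -0.01448911  0.16452934] th -0.2876898632440608 q [-0.106  0.32   1.229 -0.007  1.589  0.181] w 0.0385599657427054 F [  1.75865506 -11.64157035   6.30468066] T [-1.69544223  0.01621084  0.01889667]
w11 [ 0.64847677 -0.01096871  0.189     ] line 2.8598831081378373 theta -1.8528328961603584 rel -1.5704693028813903
```

View pics/lw12.png

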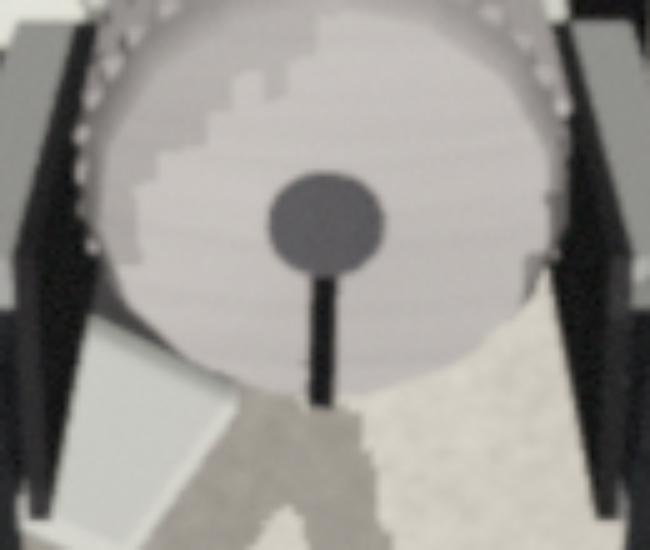

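View pics/sc12.png

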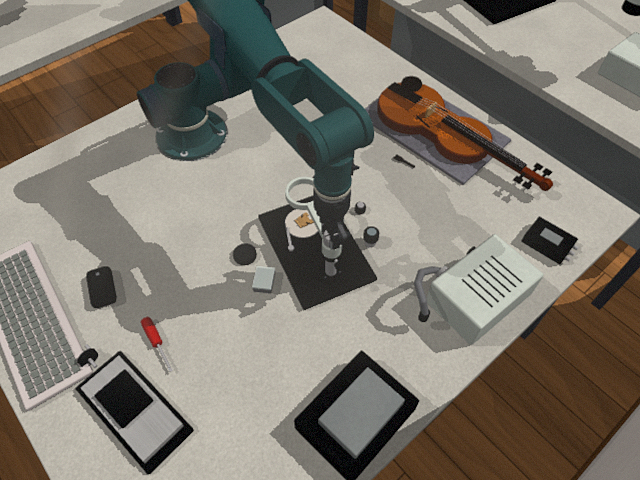

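View pics/w12.png

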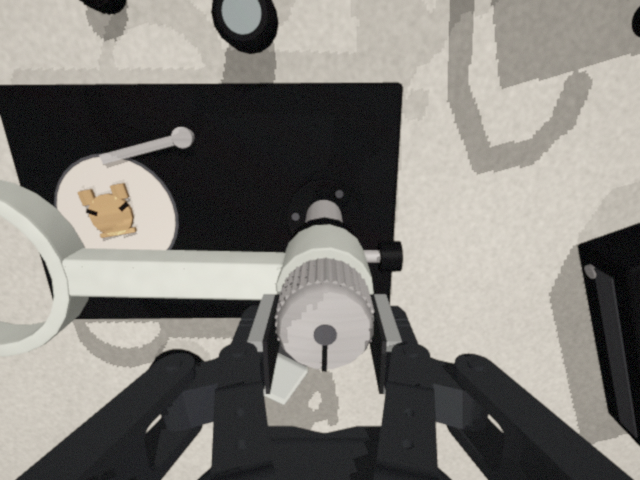

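```bash
python3 - <<'E'
from h import *
head("w12",(326,223),(321,402))
p=np.load("scene12.npz")["p"]
print(proj("scene",(.4823,.038,.148)),proj("side",(.4823,.038,.148)))
for n in("scene","side"):
    P,_=arm.snapshot(n);x,y=[int(t) for t in proj(n,(.4823,.038,.148))]
    c=P[y-40:y+50,x-60:x+60,::-1].copy(); c=cv2.resize(c,None,fx=6,fy=6); cv2.circle(c,(363,243),3,(0,0,255),-1); cv2.imwrite(f"pics/r{n}.png",c); print(x-60,y-40)
E
```

```text
w12 [ 0.64788862 -0.01020629  0.189     ] line -1.8802480765190357 theta -0.2876898632440608 rel -1.592558213274975
(np.float64(301.0895675851406), np.float64(190.86090301503697)) (np.float64(345.36955933804563), np.float64(237.00670244001537))
241 150
285 197
```

View pics/rscene.png

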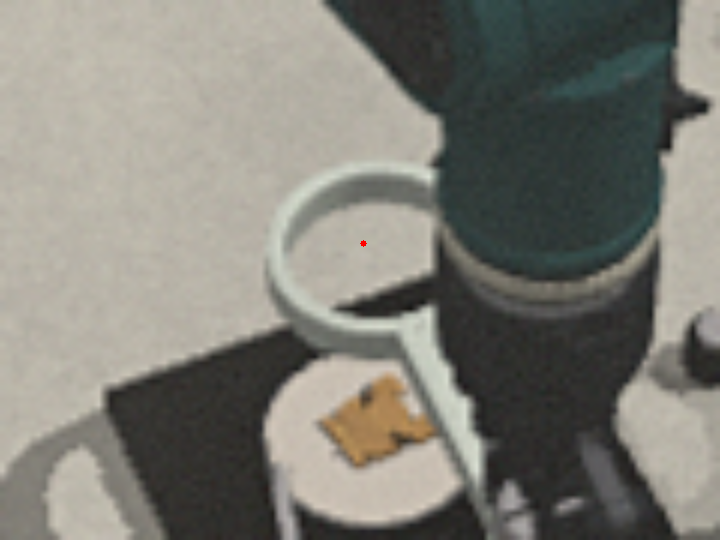

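View pics/rside.png

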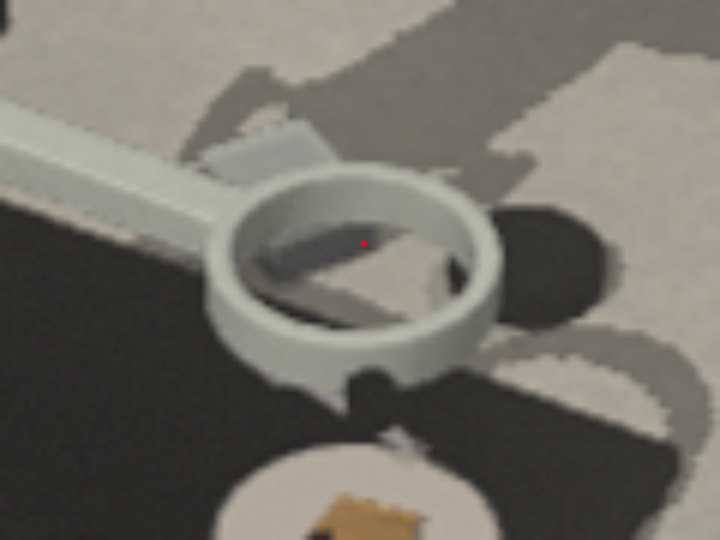

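The ring's centre is within a few mm of where it should be: in the side crop it is at (355,250), against (363,243) expected. The cap is about 1.54 rad off its stop and still gripped, so I'm handing in.

```bash
python3 - <<'E'
from cell import arm
print(arm.close_job()); s=arm.sense(); print(s["time"],s["gripper_width"],s["ft_force"])
E
```

```text
the job is handed in; nothing more can be done
None
the job is handed in; nothing more can be done
```

I swung the arm over the stage plate, screwed the cap down to its stop, backed it off about a quarter turn, and handed in at about 16 s with the cap still gripped. The hand-in itself gave no verdict.

- **Ring:** I pinched the bar and swung it about 44° clockwise. The wrist camera then put the ring about 4 mm from the plate's centre. The last side view still showed it within a few mm. In the last scene view the robot partly hid the ring, but what showed looked centred.
- **Bottoming out:** The cap turned about 3.9 rad before stopping. A further 6° only made the fingers slip, torque rose to 0.76 N m, and the witness line stayed at heading 2.86 rad.
- **Back-off:** The witness line then read -1.88 rad, which puts the cap about 1.54 rad off its stop (target 1.57 ± 0.3).
- **Grip:** The fingers hold the cap at 38.6 mm opening with a set force of 40 N; I did not measure the contact force directly. A sideways wrist force of about 12 N remained from a slight off-centre grip.
- **Bystanders:** In the last pictures none appeared to have moved. I judged this by eye only.

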